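Stow the tape roll and drag the sorting box's lid shut

TASK

Put the green roll of tape away in the blue sorting box: set it down flat on the floor of the open front compartment without dropping it. Then press on the bare orange lid from above and drag it towards the robot until it is fully shut against the box's front wall. Go gently, since the box and its lid crack when pushed too hard, and leave the other things on the table where they are.

Things in the scene. Friction and masses are not known exactly. Their poses are not given: they have to be found in the camera images.
- box: Blue sorting box, 290 long (x) x 190 wide (y), on a fixed steel bracket. Origin: on the table under its middle. x runs level from the front wall to the rear, z up. If level: compartment floor 22 mm up, lid underside 64, lid top 70, front wall top 70, side rims 78, grey rear top 83. The robot's force on box or lid must stay below 30 N, impacts too, or it cracks: touch down at 10 mm/s or slower..
- pitch_axis (a point): Pivot of the bracket, 16 mm above box's origin, axes as box. The box is locked stiffly at an unknown pitch of up to 0.08 rad either way about this y axis; NO reading shows it. So the front end may be 12 mm higher or lower than if level, and the lid climbs or sinks up to 8 mm over its travel: feel for it.
- front_stop (a point): Middle of the front wall's inner upper edge if the box were level: x -138 mm, z 70 mm from box's origin, same axes. The front compartment runs 150 mm from here (+x) to the edge of the fixed grey top, and 82 mm to either side; the lid covers its rear part. Roll and open fingers fit in the part still open.
- lid (a joint): How far the flat orange sliding lid (162 x 174 x 6 mm, no handle, not liftable) is open, m: 0 = shut against the front wall. Starts 0.085 to 0.105. Its front edge is this far (+x) from front_stop; from there to the grey top it is bare to press. It slides along the pitched box's x, stays where left, resists with 5 N + 15 N per m/s. Fingertip grip varies: 10 to 20 N of pressure suits.
- roll_center (a point): Centre (half-way up) of a green tape roll on a brown card core, lying flat: 52 mm outside diameter, 37.4 mm hole, 26 mm high, 40 to 90 g; z is its axis. Stands in one of four places left and right of the box.
- red_cup: Red plastic cup, 72 mm wide, 95 high, origin under its middle. Leave alone.
- spool: Wooden bobbin, 48 mm wide, 50 high, origin under its middle. Leave alone.
- paint_jar: Yellow paint jar with white cap, 54 mm wide, 65 high, origin under its middle. Leave alone.
- yellow_pot: Yellow plastic pot upside down, 96 mm wide, 100 high, origin under its middle. Leave alone.
- water_bottle: Clear water bottle, 66 mm wide, 200 high, origin under its middle. Leave alone.
- card_tube: Upright card tube, 44 mm wide, 120 high, origin under its middle. Leave alone.
Things that resemble listed ones, but are neither listed nor needed, are in the scene too. Of the things like the part that bears roll_center, leave any that is turquoise; of the rest the smaller one is meant.

How it is judged:
By the outcome, as a careful person would: the job done as asked, in the order asked, and still so for the second after the job is handed in, with the robot touching nothing.
It also fails if it takes over 69 s, if anything falls off the work surface, if the arm or the gripper's body presses on something with over 40 N, if the wrist force passes 120 N, or if a joint passes its speed limit or range.

ROBOT

A 6-joint arm with a two-finger parallel gripper is mounted at the origin on the work surface. World frame = base frame: x ahead of the robot, y to its left, z up, the work surface at z = 0. Lengths are in m, angles in rad, forces in N, time in s.
With the tool pointing down it reaches from about 0.375 to 0.9 m from the base axis. Payload 3.1 kg.
Tool frame: the origin (TCP) lies on the centre line of the jaws, within the pads' length; the fingertips stand 22 mm ahead of it and the grasp point (between the pads) lies 3 mm ahead of it (manip.tip_extent is the distance from the TCP to the fingertips, in m); z points along the fingers, y is the line along which they close (so a half turn about z gives the same grasp; the last joint's range is limited). The gripper opens to 85 mm and grips with 20 to 120 N. Pads are 22 mm wide; open, the fingers measure 114 mm over their backs; the gripper's body (76 mm by 85 mm) begins 54 mm behind the grasp point. The pads swing forward as they close: fully open they stand 13 mm farther back than shut.
Start: joints at [0.993, 0.527, 1.433, -0, 1.181, -0.178], TCP at [0.243, 0.576, 0.253] pointing down, gripper open.
Joint ranges: [-3.08, 3.08], [-0.75, 2.2], [0.22, 2.44], [-1.43, 4.57], [0, 2.65], [-2.85, 2.85]. Speed limits (rad/s): [2.79, 2.79, 3.14, 3.14, 3.14, 3.14].

INTERFACE

Orientations are given as [roll, pitch, yaw] about the fixed x, y, z axes, in that order (R = Rz(yaw) Ry(pitch) Rx(roll)).
In Python, from station import manip gives the robot as it stands. Calls block until the motion is done:
- manip.move_ptp(position, orientation): joint-space move of the TCP to a pose.
- manip.line_to(position, v=0.15, frame=None): straight line of the TCP; frame=None keeps the orientation; v is the mean speed in m/s.
- manip.movej(angles): joint-space move.
- manip.open() and manip.grasp(force=None): open the fingers fully, or close them until they stop; force is the grip in N (None keeps the last).
- manip.sleep(seconds).
- manip.ik(position, orientation): joint angles nearest the present ones, or None.
- manip.state(): the state.
- manip.snapshot(name): name is "scene" or "side" or "wrist"; returns a dict with "img" (480x640x3 uint8, red, green, blue), "K" (3x3 intrinsics, pixels), "dist" ([k1, k2, p1, p2, k3] as OpenCV has them; the pictures are not rectified), "rvec" (rotation vector, rad) and "tvec" (3), from world to camera coordinates, as OpenCV has them; the wrist camera has in their place "mount" (4x4, takes a point from camera to tool coordinates, whose origin is the TCP and whose axes are the flange's). Camera axes: x right, y down, z forward; pixel columns grow to the right and rows downward; lengths in m; the calibration is good to about 2 mm. A picture is of the moment at which its call begins: read the wrist's pose just before it. There is no depth.
A pose or a line that the arm cannot do raises manip.MotionError and nothing moves.
- manip.job_done(): hands the job in; it is judged then, once.
The state is a dict: "t": time; "joints": joint angles; "joint_vel": joint speeds; "joint_efforts": joint torques, N m; "position": TCP position; "ee_rot": TCP orientation; "contact_force": force on the tool from outside, world axes, zero at the start; "torque": the same for the moment, N m; "finger_gap": finger opening in m; "gripper_force": force on a finger pad.
Only numpy, scipy, OpenCV 4.12 (cv2) and the standard library are available. Lean on these libraries where they do the work, as an engineer would, in place of code of your own. Each camera call takes 0.05 s, during which the arm holds its last target. There are 200 camera calls.

## Working session

There is one attempt and no reset: what is moved stays moved. The work goes in short steps, each a Python script; the robot and the scene stay as the last script left them, time stands still between calls to the robot, and variables do not carry over. Pictures are saved under pics/ and viewed, at most 10 in all, crops included, and the job is handed in when it is done.

```bash
ls; mkdir -p pics; cat > h.py <<'E'
import numpy as np, cv2
from station import manip
from scipy.spatial.transform import Rotation as R
def snap(n, save=None):
    st=manip.state(); s=manip.snapshot(n)
    if n=="wrist":
        T=np.eye(4); T[:3,:3]=R.from_euler('xyz',st["ee_rot"]).as_matrix() if len(np.shape(st["ee_rot"]))==1 else np.array(st["ee_rot"]); T[:3,3]=st["position"]
        C=T@np.array(s["mount"]); s["Rcw"]=C[:3,:3]; s["c"]=C[:3,3]
    else:
        Rm=cv2.Rodrigues(np.array(s["rvec"],float))[0]; s["Rcw"]=Rm.T; s["c"]=-Rm.T@np.array(s["tvec"]).ravel()
    if save: cv2.imwrite("pics/"+save,s["img"][:,:,::-1])
    return s
def ray(s,px):
    p=cv2.undistortPoints(np.array(px,float).reshape(-1,1,2),np.array(s["K"]),np.array(s["dist"])).reshape(-1,2)
    return (np.c_[p,np.ones(len(p))])@s["Rcw"].T
def plane(s,px,z):
    d=ray(s,px); return s["c"]+d*((z-s["c"][2])/d[:,2])[:,None]
def proj(s,P):
    Rm=s["Rcw"].T; r=cv2.Rodrigues(Rm)[0]
    return cv2.projectPoints(np.array(P,float).reshape(-1,1,3),r,-Rm@s["c"],np.array(s["K"]),np.array(s["dist"]))[0].reshape(-1,2)
E
python3 - <<'E'
from h import *
print(manip.state())
a=snap("scene","scene.png"); b=snap("side","side.png"); print(a["c"],b["c"])
E
```

```text
pics
{'t': 0.0, 'joints': array([ 9.92469303e-01,  5.28457416e-01,  1.43391055e+00, -8.58311726e-06,
        1.18142612e+00, -1.78545199e-01]), 'joint_vel': array([-4.29895989e-04,  3.77708245e-04, -1.61935956e-05, -3.26365542e-04,
        9.05886134e-04, -1.47731327e-03]), 'joint_efforts': array([ 1.49306383e-03, -4.42352772e+01, -1.78031158e+01, -9.36354422e-05,
        8.35746905e-03, -3.54976635e-05]), 'position': array([0.24288373, 0.57513667, 0.25233634]), 'ee_rot': array([-3.13942481e+00, -3.83162888e-04,  2.74181368e+00]), 'contact_force': array([-0.20710036,  0.48552483,  0.05871085]), 'torque': array([ 0.02464727,  0.01545722, -0.02732858]), 'gripper_force': 0.0, 'finger_gap': 0.0856869399443175}
[ 1.18521037 -0.50324412  0.79130812] [ 0.14174535 -0.84384837  0.87180973]
```

View pics/scene.png

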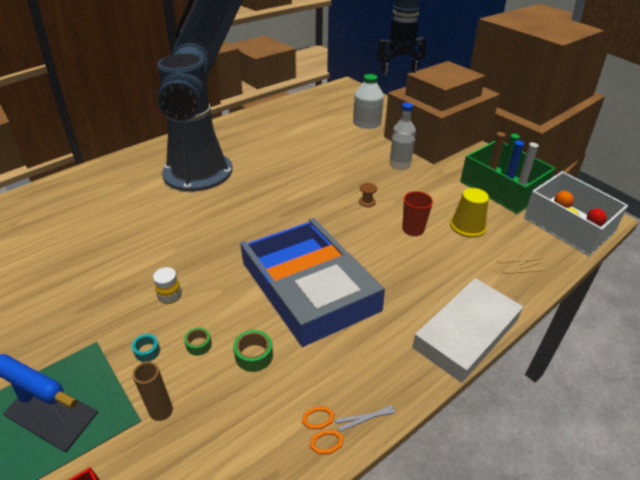

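View pics/side.png

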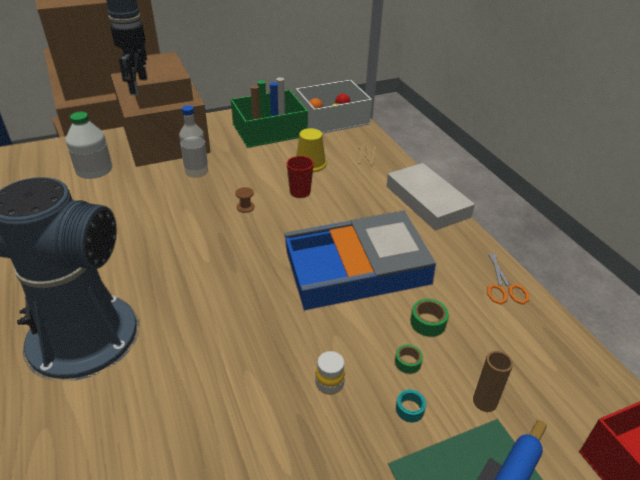

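Roll candidates: turquoise at scene (146,347) and side (411,405), excluded. Large green at scene (253,350) and side (429,317). Small green at scene (198,341) and side (408,358). The task wants the smaller green one, so I choose the last. I'll check it in a close crop together with the box corners.

```bash
python3 - <<'E'
from h import *
import pickle
a=snap("scene"); b=snap("side"); pickle.dump((a,b),open("ab.pkl","wb"))
for n,s,roi in (("scene",a,(180,320,215,360)),("side",b,(390,340,427,377))):
    hsv=cv2.cvtColor(s["img"],cv2.COLOR_RGB2HSV)
    m=cv2.inRange(hsv,(45,80,30),(80,255,255))
    x0,y0,x1,y1=roi; mm=np.zeros_like(m); mm[y0:y1,x0:x1]=m[y0:y1,x0:x1]
    pts=cv2.findNonZero(mm); h=cv2.convexHull(pts); e=cv2.fitEllipse(h); print(n,e)
    M=cv2.moments(h); c=[M["m10"]/M["m00"],M["m01"]/M["m00"]]; print(c,plane(s,c,.013))
    o=cv2.inRange(hsv,(5,180,120),(16,255,255)); 
    n_,l,st,ce=cv2.connectedComponentsWithStats(o)
    k=[i for i in range(1,n_) if st[i][4]>300]
    for i in k:
        r=cv2.minAreaRect(cv2.findNonZero((l==i).astype(np.uint8))); bp=cv2.boxPoints(r); print("orange",bp.tolist(),plane(s,bp,.07).round(4).tolist())
A=cv2.resize(a["img"][210:345,230:390],None,fx=2.5,fy=2.5,interpolation=2)
B=cv2.resize(b["img"][205:310,280:440],None,fx=2.5,fy=2.5,interpolation=2)
C=cv2.resize(a["img"][315:375,130:290],None,fx=2.5,fy=2.5,interpolation=2); D=cv2.resize(b["img"][290:430,380:460],None,fx=1.75,fy=1.75,interpolation=2)
im=np.zeros((600,800,3),np.uint8)
im[:A.shape[0],:400]=A; im[:B.shape[0],400:]=B; im[345:345+C.shape[0],:400]=C; im[300:300+D.shape[0],420:420+D.shape[1]]=D
cv2.imwrite("pics/crop.png",im[:,:,::-1])
E
```

```text
scene ((197.33334350585938, 340.2894592285156), (26.22357940673828, 27.18896484375), 7.13682222366333)
[197.17960858585857, 340.4220328282828] [[ 0.57235385 -0.30513421  0.013     ]]
orange [[267.6468200683594, 269.09930419921875], [335.4881896972656, 242.494873046875], [340.2599182128906, 254.662841796875], [272.4185485839844, 281.26727294921875]] [[0.5412, -0.1095, 0.07], [0.5645, 0.0593, 0.07], [0.6019, 0.041, 0.07], [0.5771, -0.1223, 0.07]]
orange [[302.0, 406.0], [333.0, 406.0], [333.0, 428.0], [302.0, 428.0]] [[0.8426, -0.2497, 0.07], [0.8742, -0.21, 0.07], [0.9044, -0.2355, 0.07], [0.8739, -0.2739, 0.07]]
orange [[310.0, 430.0], [343.0, 430.0], [343.0, 453.0], [310.0, 453.0]] [[0.8845, -0.2661, 0.07], [0.917, -0.2254, 0.07], [0.9462, -0.2507, 0.07], [0.9147, -0.29, 0.07]]
side ((408.3475646972656, 358.2247619628906), (27.381372451782227, 29.037399291992188), 157.2150421142578)
[408.2444071588367, 358.3179530201342] [[ 0.57378889 -0.30360381  0.013     ]]
orange [[329.1782531738281, 230.34864807128906], [351.3152160644531, 220.9571990966797], [372.3097839355469, 270.4443359375], [350.1728210449219, 279.8358154296875]] [[0.5582, 0.0466, 0.07], [0.621, 0.0596, 0.07], [0.5897, -0.1103, 0.07], [0.5338, -0.1188, 0.07]]
```

View pics/crop.png

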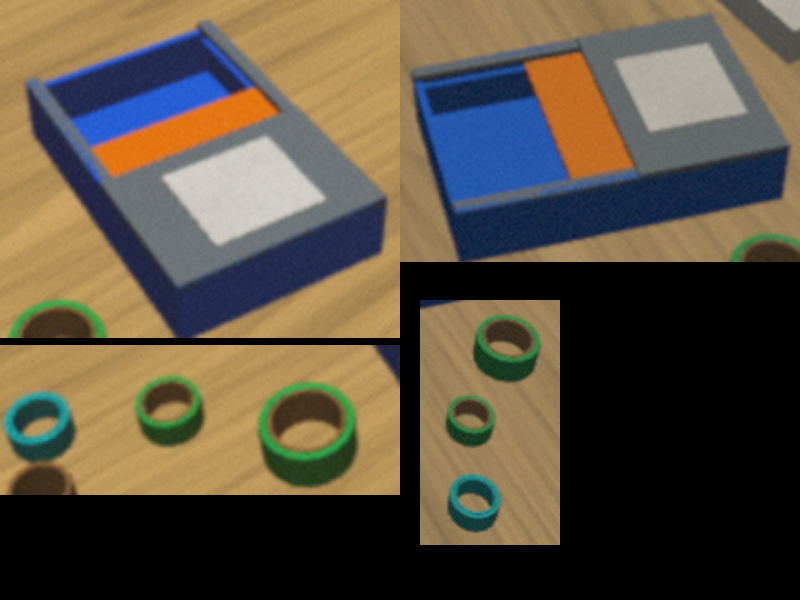

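The crop confirms the small green roll (crop (170,405)); the turquoise and large green ones sit either side of it. The box rim corners and the lid's front edge are visible in both views, so I'll triangulate them.

```bash
cat > box.py <<'E'
from h import *
import pickle
a,b=pickle.load(open("ab.pkl","rb"))
def tri(p,q):
    d1=ray(a,p)[0]; d2=ray(b,q)[0]; A=np.c_[d1,-d2]; t=np.linalg.lstsq(A,b["c"]-a["c"],rcond=None)[0]
    P=a["c"]+t[0]*d1; Q=b["c"]+t[1]*d2; return (P+Q)/2,np.linalg.norm(P-Q)
C={"Rr":((302,324.8),(435.2,264.2)),"Rl":((384,289.2),(404.8,211)),"Fr":((242,243.6),(300.8,288.2)),"Fl":((312.8,218.8),(285.2,234.2)),"roll":((197.2,340.4),(408.3,358.3))}
P={k:tri(*v) for k,v in C.items()}
if __name__=="__main__":
    for k,v in P.items(): print(k,v[0].round(4),round(v[1],4))
    p={k:v[0] for k,v in P.items()}
    print("len",np.linalg.norm(p["Rr"]-p["Fr"]),np.linalg.norm(p["Rl"]-p["Fl"]),"wid",np.linalg.norm(p["Rr"]-p["Rl"]),np.linalg.norm(p["Fr"]-p["Fl"]))
    ax=(p["Rr"]+p["Rl"]-p["Fr"]-p["Fl"])/2; yw=np.arctan2(ax[1],ax[0]); w=(p["Rl"]-p["Rr"]+p["Fl"]-p["Fr"])[:2]
    print("yaw",yw,np.arctan2(-w[0],w[1]),"center",np.mean([p[k] for k in("Rr","Rl","Fr","Fl")],0), "pitch(front up +)",-(ax[2]-.005)/np.linalg.norm(ax))
    L=[((266.8,270),(329.2,246)),((330,231),(348.8,276.2))]
    for s,l in zip((a,b),L): print("lid edge", plane(s,l,.07).round(4).tolist())
    print("front inner? mount", snap("wrist")["mount"])
E
python3 box.py
```

```text
Rr [ 0.7158 -0.1526  0.0832] 0.0024
Rl [0.7464 0.0302 0.0859] 0.0003
Fr [ 0.4308 -0.103   0.0657] 0.0051
Fl [0.4608 0.0763 0.0653] 0.0007
roll [ 0.5732 -0.305   0.0144] 0.0009
len 0.2897545393330383 0.289972254119213 wid 0.18536662096856787 0.1818123733076183
yaw -0.16620724853304095 -0.16576108725174557 center [ 0.5884461  -0.037283    0.07503293] pitch(front up +) -0.048561193187763786
lid edge [[0.5424, -0.1125, 0.07], [0.5649, 0.0405, 0.07]]
lid edge [[0.559, 0.0437, 0.07], [0.5357, -0.1079, 0.07]]
front inner? mount [[ 9.14014794e-04 -9.59424174e-01 -2.81965281e-01  7.19111430e-02]
 [ 9.99998141e-01  1.35560574e-03 -1.37104760e-03 -9.33986063e-05]
 [ 1.69764996e-03 -2.81963504e-01  9.59423629e-01 -1.19245092e-01]
 [ 0.00000000e+00  0.00000000e+00  0.00000000e+00  1.00000000e+00]]
```

```bash
python3 - <<'E'
from h import *
from box import tri
print("tip",manip.tip_extent)
for n,p,q in (("turq",(146,347),(411,405)),("large",(253,350),(429.5,317)),("jar",(167,285),(330,371)),("tubetop",(149,372),(497,362))):
    X,e=tri(p,q); print(n,X.round(3),round(e,4))
for P in ([.573,-.305,.026],[.57,-.305,.2],[.5,-.023,.05],[.45,-.02,.1]):
  for y in (-.166,2.975,.9,-.9,2.2,-2.2):
    j=manip.ik(P,[np.pi,0,y]); print(P,y,None if j is None else np.round(j,2))
E
```

```text
tip 0.022
turq [ 0.526 -0.395  0.014] 0.0006
large [ 0.664 -0.232  0.02 ] 0.0
jar [ 0.415 -0.29   0.034] 0.0018
tubetop [ 0.66  -0.427  0.112] 0.002
[0.573, -0.305, 0.026] -0.166 [-0.66  0.86  1.5  -0.    0.78  1.08]
[0.573, -0.305, 0.026] 2.975 [-0.66  0.86  1.5   0.    0.78 -2.07]
[0.573, -0.305, 0.026] 0.9 [-0.66  0.86  1.5  -0.    0.78  0.01]
[0.573, -0.305, 0.026] -0.9 [-0.66  0.86  1.5  -0.    0.78  1.81]
[0.573, -0.305, 0.026] 2.2 [-0.66  0.86  1.5   0.    0.78 -1.29]
[0.573, -0.305, 0.026] -2.2 None
[0.57, -0.305, 0.2] -0.166 [-0.66  0.62  1.43 -0.    1.1   1.07]
[0.57, -0.305, 0.2] 2.975 [-0.66  0.62  1.43  0.    1.1  -2.07]
[0.57, -0.305, 0.2] 0.9 [-0.66  0.62  1.43 -0.    1.1   0.01]
[0.57, -0.305, 0.2] -0.9 [-0.66  0.62  1.43 -0.    1.1   1.81]
[0.57, -0.305, 0.2] 2.2 [-0.66  0.62  1.43  0.    1.1  -1.29]
[0.57, -0.305, 0.2] -2.2 None
[0.5, -0.023, 0.05] -0.166 [-0.27  0.71  1.89 -0.    0.54  1.47]
[0.5, -0.023, 0.05] 2.975 [-0.27  0.71  1.89  0.    0.54 -1.67]
[0.5, -0.023, 0.05] 0.9 [-0.27  0.71  1.89 -0.    0.54  0.4 ]
[0.5, -0.023, 0.05] -0.9 [-0.27  0.71  1.89 -0.    0.54  2.2 ]
[0.5, -0.023, 0.05] 2.2 [-0.27  0.71  1.89 -0.    0.54 -0.9 ]
[0.5, -0.023, 0.05] -2.2 [-0.27  0.71  1.89 -0.    0.54 -2.78]
[0.45, -0.02, 0.1] -0.166 [-0.29  0.58  1.99 -0.    0.57  1.44]
[0.45, -0.02, 0.1] 2.975 [-0.29  0.58  1.99  0.    0.57 -1.7 ]
[0.45, -0.02, 0.1] 0.9 [-0.29  0.58  1.99 -0.    0.57  0.38]
[0.45, -0.02, 0.1] -0.9 [-0.29  0.58  1.99 -0.    0.57  2.18]
[0.45, -0.02, 0.1] 2.2 [-0.29  0.58  1.99 -0.    0.57 -0.92]
[0.45, -0.02, 0.1] -2.2 [-0.29  0.58  1.99 -0.    0.57 -2.81]
```

```bash
python3 - <<'E'
from h import *
D=[np.pi,0,1.31]
p=manip.state()["position"]
manip.move_ptp([.573,-.305,.20],D)
s=snap("wrist","w1.png"); print(manip.state()["t"],manip.state()["position"],s["c"])
hsv=cv2.cvtColor(s["img"],cv2.COLOR_RGB2HSV); m=cv2.inRange(hsv,(45,80,30),(80,255,255))
n,l,st,ce=cv2.connectedComponentsWithStats(m)
for i in range(1,n):
    if st[i][4]>300:
        h=cv2.convexHull(cv2.findNonZero((l==i).astype(np.uint8))); M=cv2.moments(h); c=[M["m10"]/M["m00"],M["m01"]/M["m00"]]
        print(st[i],c,plane(s,c,.013).round(4))
E
```

```text
3.5917 [ 0.57337594 -0.30417489  0.20006998] [ 0.59156595 -0.23483746  0.31933219]
[ 360   62   99  100 2591] [409.61005470174524, 112.08248675870452] [[ 0.6678 -0.231   0.013 ]]
[294 196  58  60 886] [322.2959818902094, 226.23831981387158] [[ 0.573  -0.3065  0.013 ]]
[ 279  359  164   65 3174] [376.6311934510987, 394.2291541002441] [[ 0.582  -0.4976  0.013 ]]
```

View pics/w1.png

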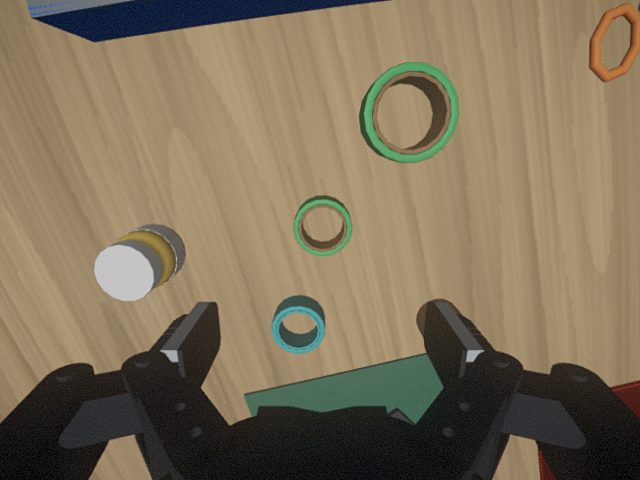

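The wrist view shows the small green roll at (322,226), clear of its neighbours on the finger axis. It lies at about (0.573,-0.3055), which agrees with the fixed cameras. I'll grasp it now.

```bash
python3 - <<'E'
from h import *
x,y=.573,-.3055
manip.line_to([x,y,.06],v=.15)
manip.line_to([x,y,.026],v=.05)
manip.grasp(25); st=manip.state(); print(st["finger_gap"],st["gripper_force"],st["contact_force"],st["position"])
manip.line_to([x,y,.20],v=.12); st=manip.state(); print(st["t"],st["finger_gap"],st["gripper_force"],st["contact_force"])
# over the box for a look
manip.move_ptp([.50,-.023,.25],[np.pi,0,-.166])
s=snap("wrist","w2.png"); st=manip.state(); print(st["t"],st["position"],st["finger_gap"],st["contact_force"])
import pickle; pickle.dump(s,open("w2.pkl","wb"))
E
```

```text
0.05137787492352435 26.180697083473206 [-0.95158344  0.84466396  4.61489612] [ 0.57326624 -0.30567677  0.02667181]
7.525 0.05133298293999372 26.146662198007107 [0.37743298 0.43834214 0.41841642]
9.2083 [ 0.50038117 -0.02347729  0.24991207] 0.051400666023163455 [-0.23743333 -0.02174236 -0.69742359]
```

View pics/w2.png

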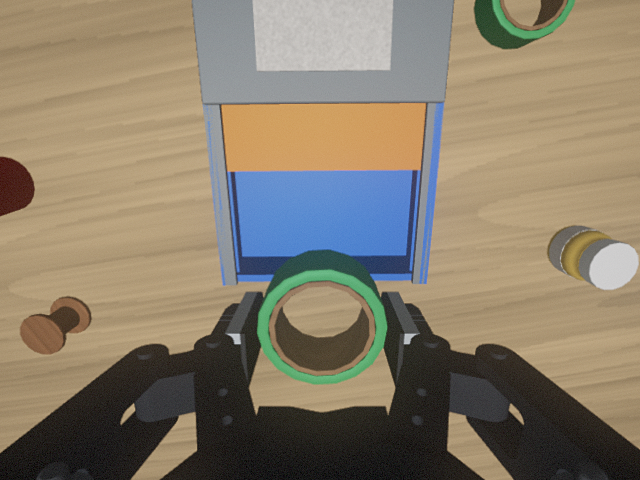

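The wrist view shows the roll held square. The lid's front edge is at row 171 (columns 227–424), the grey top's edge at row 103 (203–447) and the front wall top at rows 275–284. I'll turn these into positions.

```bash
python3 - <<'E'
from h import *
import pickle
s=pickle.load(open("w2.pkl","rb"))
u=np.array([np.cos(.166),-np.sin(.166)]); v=np.array([np.sin(.166),np.cos(.166)])
o=np.array([.590,-.0377])
def show(n,px,z):
    P=plane(s,px,z); d=P[:,:2]-o; print(n,z,"u",(d@u*1e3).round(1),"v",(d@v*1e3).round(1))
show("grey edge",[(203,103),(447,103)],.083);show("grey edge",[(203,103),(447,103)],.075)
for z in(.06,.065,.07): show("lid edge",[(228,171),(424,171)],z)
for z in(.06,.065,.07): show("front wall outer top",[(237,284),(414,284)],z); show("front wall inner top",[(238,274),(414,274)],z)
for z in(.065,.07,.078): show("rim front ends outer",[(222,284),(427,284)],z)
g=cv2.cvtColor(s["img"],cv2.COLOR_RGB2GRAY)
print([tuple(int(c) for c in s["img"][r,325]) for r in range(165,178,2)])
E
```

```text
grey edge 0.083 u [9.4 9.7] v [ 90.2 -97.8]
grey edge 0.075 u [10.2 10.5] v [  92.7 -100.5]
lid edge 0.06 u [-44.1 -43.9] v [ 80.5 -90.7]
lid edge 0.065 u [-43.7 -43.5] v [ 79.2 -89.3]
lid edge 0.07 u [-43.3 -43.1] v [ 77.9 -87.8]
front wall outer top 0.06 u [-150.5 -150.5] v [ 79.8 -90. ]
front wall inner top 0.06 u [-140.2 -140.2] v [ 78.1 -89.2]
front wall outer top 0.065 u [-148.4 -148.3] v [ 78.5 -88.5]
front wall inner top 0.065 u [-138.3 -138.2] v [ 76.9 -87.7]
front wall outer top 0.07 u [-146.2 -146.2] v [ 77.2 -87.1]
front wall inner top 0.07 u [-136.3 -136.3] v [ 75.6 -86.3]
rim front ends outer 0.065 u [-148.4 -148.4] v [  92.7 -100.9]
rim front ends outer 0.07 u [-146.3 -146.2] v [ 91.2 -99.2]
rim front ends outer 0.078 u [-142.9 -142.9] v [ 88.7 -96.6]
[(209, 159, 105), (208, 159, 103), (213, 160, 104), (115, 143, 200), (103, 144, 208), (101, 143, 207), (106, 146, 208)]
```

```bash
cat >> h.py <<'E'
YAW=-.166; U=np.array([np.cos(YAW),np.sin(YAW)]); V=np.array([-np.sin(YAW),np.cos(YAW)])
O=np.array([.590,-.0377])-1e-3*U-3.5e-3*V; PT=-.045
FS=O-.138*U
def P(d,z,v=0): return [*(FS+d*U+v*V),z]   # d = distance behind front_stop
def F(): return np.array(manip.state()["contact_force"])
E
python3 - <<'E'
from h import *
manip.move_ptp(P(.047,.13),[np.pi,PT,YAW])
manip.line_to(P(.047,.065),v=.06); manip.sleep(.2)
f0=np.mean([F()],0); z=.065; print(f0,manip.state()["position"],manip.state()["t"])
while z>.034:
    z-=.001; manip.line_to(P(.047,z),v=.008); f=F()-f0
    if f[2]>2: print("z",round(z,4),f.round(2))
    if f[2]>3.5: break
st=manip.state(); print(st["t"],st["position"],z,f,st["finger_gap"])
snap("wrist","w3.png")
E
```

```text
[ 0.68217583 -0.16660924 -0.98211817] [ 0.49890469 -0.02602247  0.06535928] 11.1917
z 0.043 [-2.36 -0.29  6.88]
17.2417 [ 0.4986065  -0.02593862  0.04368632] 0.04299999999999998 [-2.35767547 -0.28836406  6.88296897] 0.05105093349050518
```

View pics/w3.png

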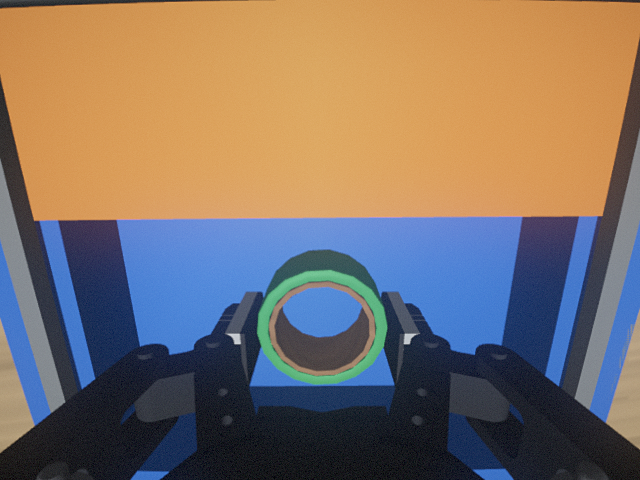

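Contact came at 0.0437, as predicted for a pitch of about -0.05. The picture shows the roll centred at (322,325), clear of the lid edge at row 217. I'll release, retreat, close the fingers, press and drag.

```bash
python3 - <<'E'
from h import *
manip.open(); st=manip.state(); print(st["finger_gap"],F())
manip.line_to(P(.047,.06),v=.04); manip.line_to(P(.047,.14),v=.15)
manip.grasp(20)
s=snap("wrist","w4.png")
manip.line_to(P(.121,.125),v=.15); manip.line_to(P(.121,.110),v=.06); manip.sleep(.2)
f0=F(); z=.110; print("f0",f0,manip.state()["t"])
while z>.075:
    z-=.0006; manip.line_to(P(.121,z),v=.008); f=F()-f0
    if f[2]>3: print("z",round(z,4),manip.state()["position"][2],f.round(2)); break
st=manip.state(); print(st["t"],st["position"])
np.save("st.npy",np.r_[z,f0])
E
```

```text
0.08522216729656935 [0.24828558 0.56488698 0.05717331]
f0 [-0.3306205  -0.46153245  0.41489389] 21.0583
z 0.0908 0.09117677672737423 [-0.54  0.8   3.09]
29.0583 [ 0.57172274 -0.03818849  0.09117678]
```

View pics/w4.png

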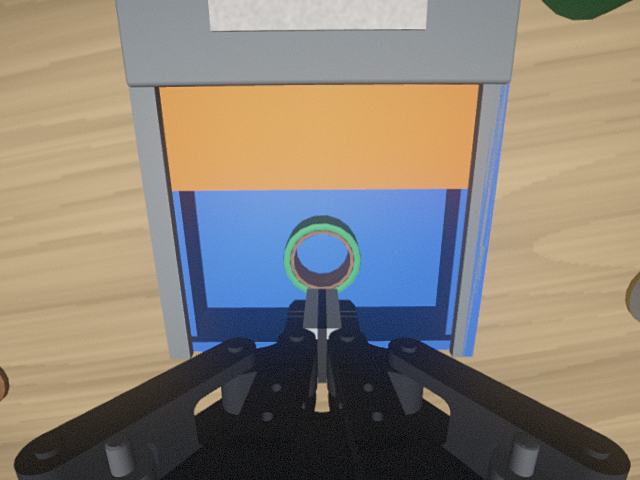

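The roll lies flat on the floor at (322,257), with the lid clear of it. Now I press and drag.

```bash
python3 - <<'E'
from h import *
z,*f0=np.load("st.npy"); f0=np.array(f0); d=.121; T=14.
def rd():
    f=F()-f0; return f[2], f[:2]@U
n,h=rd()
while n<11: z-=.0004; manip.line_to(P(d,z),v=.008); n,h=rd()
print("press",round(z,4),n,h)
log=[]
while d>.022:
    d-=.0035 if d>.036 else .0015
    z-=.0035*.05 if d>.036 else .00008
    z+=np.clip((n-T)*.00006,-.0005,.0006)
    manip.line_to(P(d,z),v=.03 if d>.036 else .012); n,h=rd()
    p=manip.state()["position"]; log.append((round(d,4),round(float((p[:2]-FS)@U),4),round(z,4),round(n,1),round(float(h),1)))
    if n>23 or abs(h)>14 or n<3: print("stop cond"); break
    if d<.034 and len(log)>3 and h>log[-4][4]+4: print("wall"); break
for l in log: print(*l)
np.save("st.npy",np.r_[z,f0,d]); print(manip.state()["t"])
E
```

```text
press 0.0896 11.65210512710241 -3.195506882994966
0.1175 0.1203 0.0893 9.7 0.4
0.114 0.1183 0.0889 8.0 2.8
0.1105 0.1155 0.0883 9.0 4.4
0.107 0.1124 0.0878 10.7 3.9
0.1035 0.1091 0.0875 11.3 3.2
0.1 0.1057 0.0871 12.1 3.9
0.0965 0.1023 0.0868 13.3 4.3
0.093 0.0989 0.0866 13.2 2.9
0.0895 0.0955 0.0864 15.2 3.5
0.086 0.0919 0.0863 14.7 4.0
0.0825 0.0883 0.0862 14.2 3.7
0.079 0.0849 0.086 13.5 4.0
0.0755 0.0814 0.0858 13.9 3.6
0.072 0.0779 0.0856 14.5 3.1
0.0685 0.0744 0.0855 14.1 4.0
0.065 0.0709 0.0853 14.7 3.9
0.0615 0.0674 0.0852 15.3 3.9
0.058 0.0639 0.0851 14.8 3.2
0.0545 0.0603 0.085 14.3 4.0
0.051 0.0568 0.0848 14.2 3.2
0.0475 0.0533 0.0846 14.1 4.2
0.044 0.0499 0.0845 15.5 4.2
0.0405 0.0463 0.0844 13.5 3.9
0.037 0.0428 0.0842 14.3 3.9
0.0335 0.0395 0.0841 13.3 3.4
0.032 0.0381 0.084 14.4 3.3
0.0305 0.0366 0.0839 14.5 4.2
0.029 0.0351 0.0839 13.7 3.9
0.0275 0.0336 0.0838 14.5 4.6
0.026 0.0321 0.0837 15.1 3.7
0.0245 0.0305 0.0837 14.0 3.5
0.023 0.0291 0.0836 13.8 4.4
0.0215 0.0276 0.0835 14.4 4.0
38.85
```

```bash
python3 - <<'E'
from h import *
a=np.load("st.npy"); z=a[0]; f0=a[1:4]; d=a[4]; T=14.
def rd():
    f=F()-f0; return f[2], f[:2]@U
n,h=rd(); log=[]
while d>.006:
    d-=.001; z-=.00005; z+=np.clip((n-T)*.00006,-.0005,.0006)
    manip.line_to(P(d,z),v=.01); n,h=rd()
    p=manip.state()["position"]; log.append((round(d,4),round(float((p[:2]-FS)@U),4),round(z,4),round(n,1),round(float(h),1)))
    if n>22 or h>9 or n<4: print("stop"); break
for l in log: print(*l)
snap("wrist","w5.png")
np.save("st.npy",np.r_[z,f0,d]); print(manip.state()["t"])
E
```

```text
stop
0.0205 0.0266 0.0835 13.8 3.5
0.0195 0.0257 0.0834 14.0 4.3
0.0185 0.0247 0.0834 14.0 4.6
0.0175 0.0237 0.0833 13.8 4.1
0.0165 0.0227 0.0833 14.7 4.0
0.0155 0.0226 0.0833 13.2 6.3
0.0145 0.0225 0.0832 13.0 7.0
0.0135 0.0223 0.0831 11.6 7.9
0.0125 0.0222 0.0829 12.2 9.2
41.15
```

View pics/w5.png

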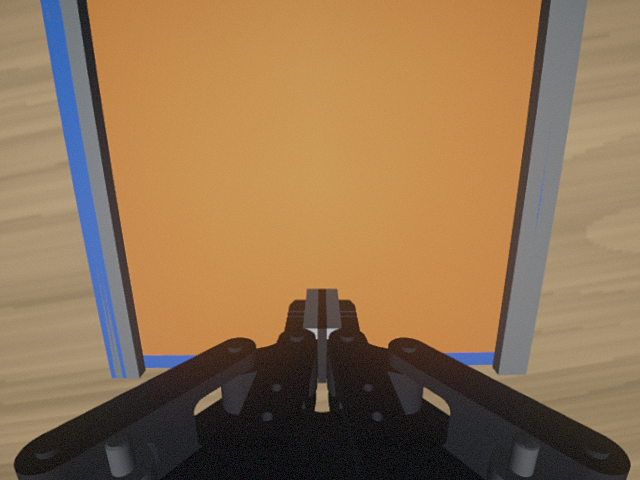

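The force rose sharply while the tip stood still at 0.0226, and the picture shows the orange lid against the blue front wall at row 355. I'll lift off and check.

```bash
python3 - <<'E'
from h import *
a=np.load("st.npy"); z,d=a[0],a[4]
manip.line_to(P(d,z+.012),v=.02); manip.line_to(P(d,.22),v=.15); manip.line_to(P(d+.02,.28),v=.15)
manip.sleep(.3); st=manip.state(); print(st["t"],st["position"],st["contact_force"])
s=snap("wrist"); c=snap("scene")
A=s["img"]; B=cv2.resize(c["img"][200:380,130:400],None,fx=1.4,fy=1.4)
im=np.zeros((480,800,3),np.uint8); im[:,:420]=A[:,110:530]; im[:B.shape[0],422:]=B[:,:378]
cv2.imwrite("pics/fin.png",im[:,:,::-1])
E
```

```text
43.7583 [ 0.48374964 -0.02337542  0.27917904] [0.35009266 0.11441075 0.22789712]
```

View pics/fin.png

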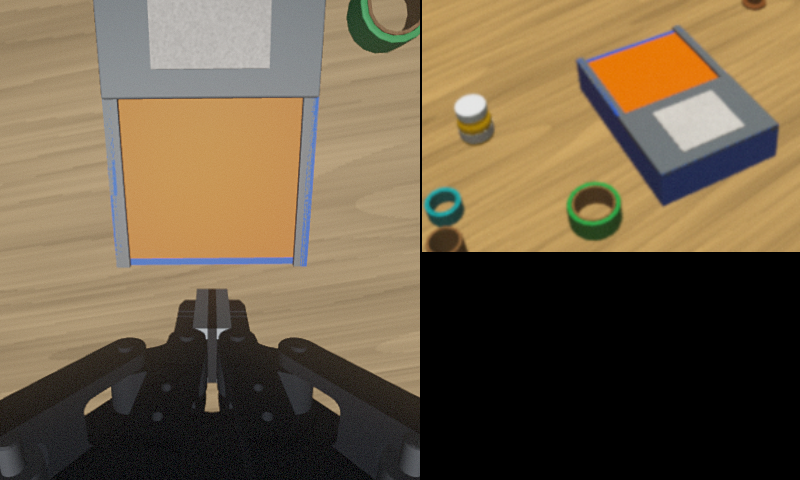

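The lid is shut: its edge meets the blue front wall at row 260, with no gap. The other things are where they were and the robot is clear.

```bash
python3 -c "
from h import *
print(manip.job_done())"
```

```text
the job is handed in; nothing more can be done
None
```

The small green roll lies flat in the front compartment, the lid is shut against the front wall, and the job was handed in at about 44 s with pressing forces of about 15 N.

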